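# Clamp a flower printing block for touching up

## Task

Take the wooden flower printing block out of its drying stand and set it flat in the blue bench clamp, carved flower up and with its red end towards the fixed fence; stand it on the bench on the way and take it again by its other sides, because the stand and the clamp each leave different sides of it free. Let go of it, then turn the knurled brass thumbscrew clockwise until the jaw seats and the resistance rises: tight enough to hold the block against the fence, but do not force it. Leave the paint jars where they stand.

Things in the scene. Friction and masses are not known exactly. Their poses are not given: they have to be found in the camera images.
- block_center (a point): Centre of the loose wooden printing block: 52 mm long (its x axis) x 36 mm wide (y) x 44 mm high (z, up), about 90 g, with a magenta flower and green leaves on top that add up to 3 mm. The last 8 mm at its +x end are painted red. It starts upright in the stand, its centre 30 mm above the bench.
- block_red_end (a point): Centre of the red end face of the block, 26 mm from its centre along its +x axis; same axes.
- stand: Fixed pale wooden drying stand; origin under its centre, on the bench. Floor 82 (x) x 66 mm (y), 8 mm thick. Two cheeks, 46 mm long along x, at y = +-21 to +-30 mm, reach 49 mm above the bench. The block (bottom at 8 mm, top at 52 mm) stands between them, lengthwise along x: only its two ends (52 mm apart) can be gripped; lift it straight up 45 mm to clear.
- clamp: Fixed blue bench clamp; origin under its centre, on the bench. Clamping axis y: bed 60 (x) x 210 mm (y), 12 mm thick. Fence (44 mm wide, top 54 mm above the bench): inner face at y = +75 mm. Thumbscrew on a housing (44 x 50 mm, top at 38 mm) at x = 0, y = -70 mm. Opening between jaw and fence 64 mm at screw angle 0, so there the block can be gripped only across its 36 mm width (faces to +-x).
- clamp_seat (a point): Point on the clamp's bed (12 mm above the bench) under the centre of the block when it lies against the fence: x = 0, y = +49 mm in the clamp, same axes. Put the block here or a few mm towards the jaw (-y), its length along y, red end to +y; the jaw pushes it home.
- jaw_face (a point): Centre of the cork face (40 x 42 mm, top 54.5 mm above the bench) of the steel jaw, 33.5 mm above the bench; same axes as the clamp. It faces +y and moves towards +y as the screw is turned, until it meets the block.
- screw_grip (a point): On the vertical axis of the knurled brass thumbscrew head, half-way up it, 56 mm above the bench. The head is 36 mm in diameter and 24 mm high (44 to 68 mm above the bench) and stays at that height when turned. The red mark on its top lies along its x axis, which is the clamp's x axis at screw angle 0.
- screw (a joint): Thumbscrew angle, rad, clockwise from above; starts at 0 to 0.7; thread ends at 6.3. 1 rad moves the jaw 4 mm. Turns freely at 0.2 N m and stays where left. From about 3 rad (block home on the fence) springs behind the jaw add 24 N of clamping force and 0.1 N m per rad. Well seated: about 22 N, 0.9 rad past that (0.3 N m); over 45 N (1.9 rad past) it is forced.
- jar_yellow_center (a point): Centre of the closed yellow paint jar, a bystander, 44 mm in diameter, 55 mm high, 150 g, standing loose on the bench.
- jar_pink_center (a point): Centre of the closed pink paint jar, a bystander, 44 mm in diameter, 55 mm high, 150 g, standing loose on the bench.
- jar_green_center (a point): Centre of the closed green paint jar, a bystander, 44 mm in diameter, 55 mm high, 150 g, standing loose on the bench.
Not all that is in view belongs to the job. Of the things that look like the part that bears block_center, the middle-sized one is meant.

How it is judged:
By the outcome, as a careful person would: the job done as asked, in the order asked, and still so for the second after the job is handed in, with the robot touching nothing.
It also fails if it takes over 72 s, if anything falls off the work surface, if the arm or the gripper's body presses on something with over 40 N, if the wrist force passes 120 N, or if a joint passes its speed limit or range.

## Robot

A 6-joint arm with a two-finger parallel gripper is mounted at the origin on the work surface. World frame = base frame: x ahead of the robot, y to its left, z up, the work surface at z = 0. Lengths are in mm, angles in rad, forces in N, time in s.
With the tool pointing down it reaches from about 300 to 850 mm from the base axis. Payload 4.2 kg.
Tool frame: the origin (TCP) lies at the very end of the fingers, on their centre line; the grasp point (between the pads) lies 19 mm behind it; z points along the fingers, y is the direction in which the jaws open and shut (so a half turn about z gives the same grasp; the last joint's range is limited). The gripper opens to 91 mm and grips with 3 to 60 N. Pads are 32 mm wide; open, the fingers measure 118 mm over their backs; the gripper's body (76 mm by 178 mm) begins 60 mm behind the grasp point.
Start: joints at [-1.149, 0.32, 1.565, -0, 1.257, -0.02], TCP at [245.856, -519.806, 213.976] pointing down, gripper open.
Joint ranges: [-3.11, 3.11], [-0.84, 2.01], [0.21, 2.61], [-1.34, 4.49], [0.05, 2.63], [-2.56, 2.56]. Speed limits (rad/s): [2.57, 2.57, 3.14, 3.14, 3.14, 3.14].

## Interface

Orientations are given as a unit quaternion [w, x, y, z].
In Python, from plant import r gives the robot as it stands.
- The arm moves only by the shell command python3 -m jog 'ROWS' [OPENING] [FORCE]. ROWS is JSON, a list that holds one entry, the list of rows, each a list of 4 numbers: the shift along the tool's x, y, z in m, then the turn about the tool's z in degrees. In form: [[[x, y, z, turn], ...]]. A call has 1 to 12 rows; each row is the pose to reach, as a shift and turn from the pose measured when the call began, along the tool's axes at that moment; what a row does not reach only later rows make up. A row lasts 1/10 s, in which the tool goes at most 50 mm and 8.59 degrees, less where a joint would pass 70% of its speed; a pose out of reach is approached as far as the arm can. A call with a gripper value outside its range is refused whole. OPENING is the opening in per cent of the stroke, from 0 (shut) to 100 (fully open), set as the call begins (- or left out, the last holds). The fingers move at their own pace and stop on an object; FORCE is the grip in N (left out, the last holds). Time passes only in rows, so rows that repeat a pose let the fingers close. It gives the time, the measured TCP pose, the force and the opening at its end, in the units of the state.
- r.observe(): the state, without advancing time (a new reading comes with each control period).
- r.snapshot(name): name is "scene" or "top" or "wrist"; returns (picture, depth): 400x640x3 uint8, red, green, blue; 400x640 float32, mm along the optical axis (not along the pixel's ray), 0 where there is no reading.
- r.camera_params(name): a dict with "K" (3x3 intrinsics, pixels), "rvec" (rotation vector, rad) and "tvec" (3), from world to camera coordinates, as OpenCV has them. Camera axes: x right, y down, z forward; pixel columns grow to the right and rows downward; lengths in mm; the calibration is good to about 2 mm. A picture is of the moment at which its call begins: read the wrist's pose just before it. camera_params takes no time and is no camera call; for the wrist camera it gives the pose at the moment of the call.
- r.close_job(): hands the job in, once; it reports no verdict.
The state is a dict: "clock": time; "joint_pos": joint angles; "joint_velocities": joint speeds; "joint_torque": joint torques, N m; "tool_pos": TCP position; "tool_rot": TCP orientation; "force": force on the tool from outside, world axes, zero at the start; "moment": the same for the moment, N m; "width": finger opening in mm.
Only numpy, scipy, OpenCV 4.12 (cv2) and the standard library are available. Lean on these libraries where they do the work, as an engineer would, in place of code of your own. Each camera call takes 0.05 s, during which the arm holds its last target. There are 200 camera calls.

## Working session

There is one attempt and no reset: what is moved stays moved. The work goes in short steps, Python scripts to look and compute and a shell command to move; the robot and the scene stay as the last step left them, time stands still between calls to the robot, and variables do not carry over. Pictures are saved under pics/ and viewed, about 8 in all and at most 12, crops included, and the job is handed in when it is done.

```bash
ls; mkdir -p pics; python3 - <<'E'
from plant import r
import cv2,numpy as np
for n in("scene","top"):
    p,d=r.snapshot(n); cv2.imwrite(f"pics/{n}0.png",p[:,:,::-1]); np.save(f"pics/{n}0.npy",d)
    c=r.camera_params(n); print(n,c)
print(r.observe())
E
```

```text
pics
scene {'K': array([[459.39242672,   0.        , 316.55091699],
       [  0.        , 459.39242672, 205.2269209 ],
       [  0.        ,   0.        ,   1.        ]]), 'rvec': array([ 1.18208646,  2.5228198 , -0.78881566]), 'tvec': array([ 394.88943736, -348.76237625, 1159.66711322])}
top {'K': array([[475.48120222,   0.        , 315.61629282],
       [  0.        , 475.48120222, 191.68580827],
       [  0.        ,   0.        ,   1.        ]]), 'rvec': array([ 2.18394944, -2.12629964,  0.11755375]), 'tvec': array([ -24.54838005,  602.7577162 , 1092.93714562])}
{'clock': 0.1, 'joint_pos': array([-1.14898413e+00,  3.20215318e-01,  1.56550859e+00, -1.35865375e-05,
        1.25741110e+00, -2.00147297e-02]), 'joint_velocities': array([-0.00145456, -0.00101934, -0.00170345,  0.00021045, -0.0006759 ,
        0.00038599]), 'joint_torque': array([ 1.02810198e-03, -4.13331699e+01, -2.32510149e+01,  7.28847622e-02,
        4.22138418e-02, -4.76485479e-05]), 'tool_pos': array([ 245.67600691, -519.39168615,  213.23043415]), 'tool_rot': array([-7.54376154e-04,  9.75696948e-01,  2.19122959e-01, -1.60218984e-04]), 'force': array([0.01170721, 0.67722335, 0.35246114]), 'moment': array([0.00334521, 0.00952699, 0.01276836]), 'width': 90.98012502133469}
```

View pics/top0.png

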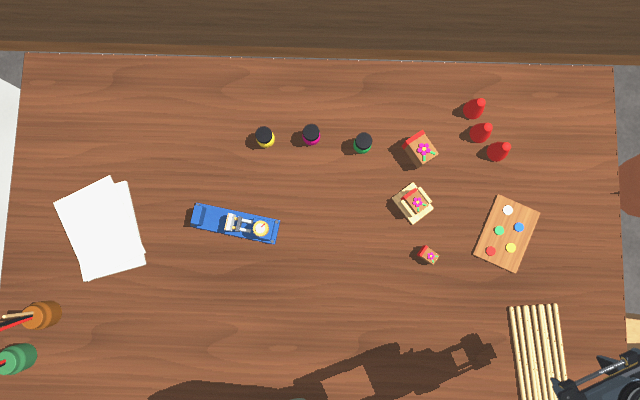

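View pics/scene0.png

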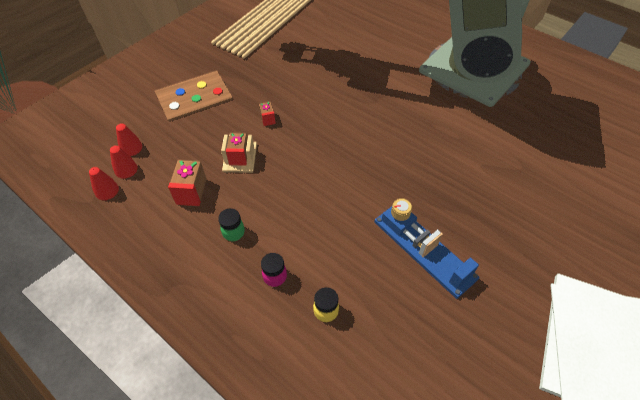

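Candidates in the top view are the large block (421,149), the mid-sized one in the stand (413,203) and the small one (428,255). The one in the stand fits: it is middle-sized and sits between the cheeks. I'll confirm it in an enlarged crop along with the clamp.

```bash
cat > h.py <<'E'
import cv2,numpy as np
from plant import r
def cam(n):
    c=r.camera_params(n); return c["K"],cv2.Rodrigues(c["rvec"])[0],c["tvec"]
def ray(n,uv,z,c=None):
    K,R,t=c or cam(n); uv=np.atleast_2d(np.float64(uv))
    d=(R.T@np.linalg.inv(K)@np.c_[uv,np.ones(len(uv))].T).T; o=-R.T@t
    return o+d*((z-o[2])/d[:,2])[:,None]
def cloud(n,d,c=None):
    K,R,t=c or cam(n); v,u=np.mgrid[:400,:640]
    p=np.stack([(u-K[0,2])/K[0,0]*d,(v-K[1,2])/K[1,1]*d,d],-1)
    return (p-t)@R
def tool(o=None):
    o=o or r.observe(); w,x,y,z=o["tool_rot"]
    from scipy.spatial.transform import Rotation as Ro
    return o["tool_pos"],Ro.from_quat([x,y,z,w]).as_matrix()
E
python3 - <<'E'
from h import *
im=cv2.imread("pics/top0.png"); d=np.load("pics/top0.npy")
P=cloud("top",d); np.set_printoptions(precision=1,suppress=True)
a=cv2.resize(im[120:280,370:450],None,fx=3.75,fy=3.75,interpolation=3)
b=cv2.resize(im[190:255,180:290],None,fx=4.5,fy=4.5,interpolation=3)
o=np.zeros((600,800,3),np.uint8);o[:600,:300]=a;o[:b.shape[0],300:300+b.shape[1]]=b
cv2.imwrite("pics/crop.png",o)
print("bench z",np.median(P[250:300,200:400,2]))
hsv=cv2.cvtColor(im,cv2.COLOR_BGR2HSV);H,S,V=cv2.split(hsv)
blue=((abs(H.astype(int)-110)<12)&(S>120)&(V>60)); blue[:190]=0;blue[255:]=0;blue[:,:180]=0;blue[:,290:]=0
q=P[blue]; q1=q[(q[:,2]<20)];print("bed rect",len(q1),cv2.minAreaRect(q1[:,:2].astype(np.float32)))
f=q[q[:,2]>45];print("fence",len(f),f.mean(0),cv2.minAreaRect(f[:,:2].astype(np.float32)))
hs=q[(q[:,2]>30)&(q[:,2]<45)];print("hous",len(hs),hs.mean(0))
k=P[205:255,180:290].reshape(-1,3);k=k[(k[:,2]>62)&(k[:,2]<75)];print("knob",len(k),k.mean(0),np.ptp(k,0))
s=P[175:230,385:440].reshape(-1,3);
m=s[s[:,2]>35];print("stand+block",len(m),cv2.minAreaRect(m[:,:2].astype(np.float32)))
m=s[s[:,2]>4];print("stand all",len(m),cv2.minAreaRect(m[:,:2].astype(np.float32)))
for n,(x,y) in dict(y=(264,133),p=(311,131),g=(363,140)).items():
    j=P[y-12:y+12,x-12:x+12].reshape(-1,3);j=j[j[:,2]>45];print(n,j.mean(0))
red=((H<8)|(H>172))&(S>150)&(V>80);
for n,(y0,y1,x0,x1) in dict(big=(130,172,400,442),mid=(180,222,392,436),small=(243,268,416,442)).items():
    s=np.zeros_like(red);s[y0:y1,x0:x1]=1; z=P[red&s]; print(n,len(z),z.mean(0),z[:,2].max())
E
```

```text
bench z -1.5365465329577477
bed rect 1108 ((525.2224731445312, 184.81910705566406), (208.2850799560547, 59.2598762512207), 79.66468048095703)
fence 169 [538.1 257.7  91. ] ((516.6524658203125, 126.74577331542969), (308.2781982421875, 43.28144454956055), 80.29608154296875)
hous 195 [516.5 133.8  36.5]
knob 172 [513.2 116.7  66.7] [34.6 32.7 10.3]
stand+block 563 ((526.0785522460938, -152.16871643066406), (53.13774108886719, 279.8366394042969), 34.22943115234375)
stand all 933 ((564.4367065429688, -158.23240661621094), (109.49520874023438, 314.5205383300781), 15.631525993347168)
y [729.7 116.8  77.1]
p [744.5   7.2  52.7]
g [ 723.3 -116.6   67.5]
big 134 [ 735.1 -234.8   48.5] 61.754770763193484
mid 66 [ 600.5 -223.6   65.2] 1156.5841333241256
small 66 [ 472.  -259.3   41.1] 1156.5841333241256
```

View pics/crop.png

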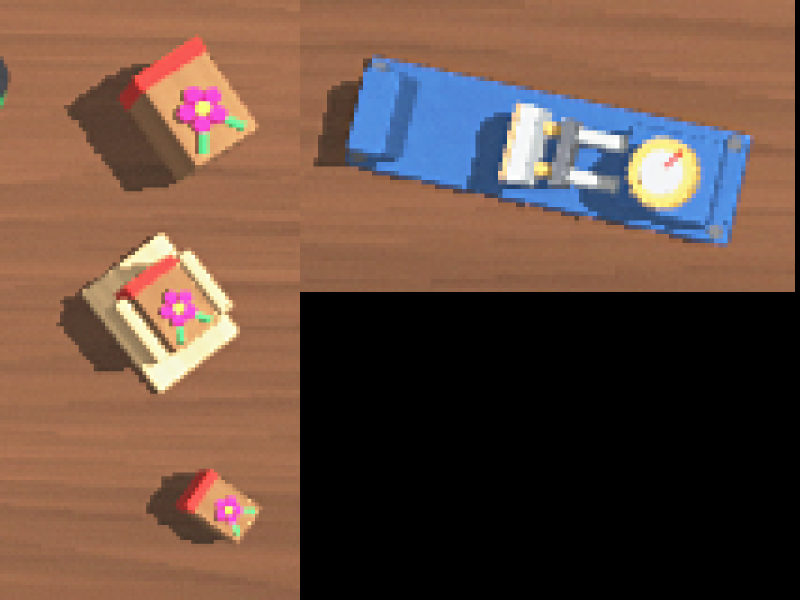

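The crop shows the middle block in the stand at crop (170,305), red end up-left towards world +x+y. In the clamp, the fence is at the left (375,110) and the knob is at (662,170). Refining the measurements with outliers removed.

```bash
python3 - <<'E'
from h import *
np.set_printoptions(precision=1,suppress=True)
im=cv2.imread("pics/top0.png"); d=np.load("pics/top0.npy")
P=cloud("top",d); P[(d==0)|(P[...,2]>80)]=-999
H,S,V=[a.astype(int) for a in cv2.split(cv2.cvtColor(im,cv2.COLOR_BGR2HSV))]
def sel(y0,y1,x0,x1,lo,hi,m=None):
    M=(P[...,2]>lo)&(P[...,2]<hi); M&= True if m is None else m
    s=np.zeros_like(M);s[y0:y1,x0:x1]=1;return P[M&s]
def rect(n,q): print(n,len(q),q.mean(0),[np.round(a,1) for a in cv2.minAreaRect(q[:,:2].astype(np.float32))])
blue=(abs(H-110)<12)&(S>120)
rect("fence",sel(190,255,180,215,45,62,blue)); rect("bed",sel(190,255,180,290,6,18,blue))
rect("knob",sel(205,255,240,290,60,75)); rect("jaw",sel(205,250,215,260,45,60))
pale=(S<110)&(V>150)
rect("cheeks",sel(178,230,385,440,38,60)); rect("stand",sel(178,230,385,440,3,60))
rect("cheeks pale",sel(178,230,385,440,40,60,pale))
red=((H<8)|(H>172))&(S>150)&(V>80); mag=(H>145)&(H<170)&(S>120)
for n,b in dict(big=(130,172,400,442),mid=(180,222,392,436),small=(243,268,416,442)).items():
    z=sel(*b,-5,80,red);print(n,len(z),z.mean(0),z[:,2].max())
    z=sel(*b,-5,80,mag);print("  flower",len(z),z.mean(0))
for n,(x,y) in dict(y=(264,133),p=(311,131),g=(363,140)).items():
    rect(n,sel(y-14,y+14,x-14,x+14,45,70))
print(tool()[1])
E
```

```text
fence 163 [540.6 268.   51.8] [array([540.9, 268.8]), array([20.1, 43.3]), np.float64(80.3)]
bed 1075 [526.4 193.3  10.4] [array([525.2, 184.8]), array([208.3,  59. ]), np.float64(79.6)]
knob 180 [513.3 116.4  66.5] [array([513.7, 116.6]), array([34.8, 32.5]), np.float64(5.0)]
jaw 102 [526.3 190.2  52.6] [array([522. , 158.7]), array([81.6, 38.9]), np.float64(81.3)]
cheeks 537 [ 586.6 -242.1   49.2] [array([ 587.2, -242.2]), array([52.2, 60.6]), np.float64(38.4)]
stand 971 [ 585.1 -239.8   31.5] [array([ 585.7, -243.5]), array([127.6, 123. ]), np.float64(87.9)]
cheeks pale 171 [ 584.7 -245.2   47.6] [array([ 587.1, -242.6]), array([51.5, 59.9]), np.float64(38.4)]
big 134 [ 735.1 -234.8   48.5] 61.754770763193484
  flower 94 [ 709. -258.   60.]
mid 65 [ 602.5 -226.7   48.4] 56.27609318965067
  flower 51 [ 583.6 -245.4   53.1]
small 64 [ 472.3 -263.1   24.4] 37.180888593410245
  flower 28 [ 460.8 -279.9   34.2]
y 222 [735.6 119.9  52.8] [array([736.1, 120.1]), array([37.9, 38. ]), np.float64(42.0)]
p 220 [744.5   7.2  52.7] [array([744.6,   6.3]), array([39.1, 38.1]), np.float64(1.8)]
g 225 [ 726.7 -117.8   53. ] [array([ 727. , -118.3]), array([38.7, 38. ]), np.float64(47.0)]
[[ 0.9  0.4 -0. ]
 [ 0.4 -0.9  0. ]
 [ 0.  -0.  -1. ]]
```

```bash
cat > rel.py <<'E'
import sys
from h import *
o=r.observe();p,R=tool(o);x,y,z,f=map(float,sys.argv[1:5])
ph=np.degrees(np.arctan2(R[1,0],R[0,0]));d=R.T@(np.array([x,y,z])-p)/1000
print("clock %.2f"%o["clock"],"phi %.2f q6 %.2f tcp"%(ph,o["joint_pos"][5]),p.round(1),"F",o["force"].round(1),"w %.1f"%o["width"])
print("rel",d.round(4),"turn %.2f"%((ph-f+180)%360-180))
E
python3 rel.py 586.5 -242.3 180 128.4; python3 -m jog '[[[0,0,0,0]]]' 100 20
```

```text
clock 0.10 phi 25.32 q6 -0.02 tcp [ 245.7 -519.4  213.2] F [0.  0.7 0.4] w 91.0
rel [ 0.4266 -0.1047  0.0334] turn -103.08
clock: 0.2
tool_pos: [245.6, -519.1, 212.8]
tool_rot: [-0.001, 0.976, 0.219, -0.0]
force: [0.6, -0.5, 0.6]
width: 91.1
```

```bash
python3 -m jog '[[[0.427,-0.105,0.033,-103],[0.427,-0.105,0.033,-103],[0.427,-0.105,0.033,-103],[0.427,-0.105,0.033,-103],[0.427,-0.105,0.033,-103],[0.427,-0.105,0.033,-103],[0.427,-0.105,0.033,-103],[0.427,-0.105,0.033,-103],[0.427,-0.105,0.033,-103],[0.427,-0.105,0.033,-103],[0.427,-0.105,0.033,-103],[0.427,-0.105,0.033,-103]]]'; python3 rel.py 586.5 -242.3 180 128.4
python3 - <<'E'
from h import *
c=cam("wrist"); p,d=r.snapshot("wrist"); cv2.imwrite("pics/w1.png",p[:,:,::-1]); np.savez("pics/w1.npz",d=d,K=c[0],R=c[1],t=c[2])
E
```

```text
clock: 1.4
tool_pos: [586.8, -240.9, 179.4]
tool_rot: [-0.002, 0.433, 0.902, 0.001]
force: [-0.8, -0.1, 0.5]
width: 91.3
clock 1.40 phi 128.73 q6 -1.09 tcp [ 586.8 -240.9  179.4] F [-0.8 -0.1  0.5] w 91.3
rel [-0.0009 -0.0011 -0.0006] turn 0.33
```

View pics/w1.png

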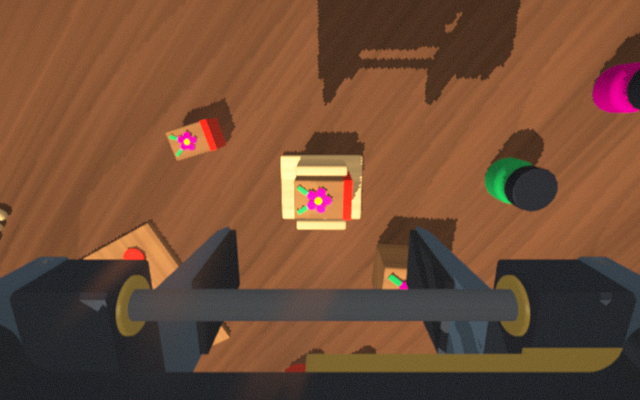

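The wrist view shows the stand square to the jaws at about (321,193), with the block's red end to the right at (348,199), so the orientation is right. Measuring it from here.

```bash
cat > wm.py <<'E'
from h import *
import sys
def load(f):
    z=np.load(f);return cv2.imread(f[:-1].replace(".np",".png")) if 0 else cv2.imread(f.replace(".npz",".png")),z["d"],(z["K"],z["R"],z["t"])
E
python3 - <<'E'
from wm import *
np.set_printoptions(precision=1,suppress=True)
im,d,c=load("pics/w1.npz");P=cloud("",d,c);P[d==0]=-999
H,S,V=[a.astype(int) for a in cv2.split(cv2.cvtColor(im,cv2.COLOR_BGR2HSV))]
box=np.zeros(d.shape,bool);box[150:236,272:370]=1
print("bench",np.median(P[240:250,250:350,2]))
def rect(n,m,z=None):
    n_,l,st,ce=cv2.connectedComponentsWithStats(m.astype(np.uint8));k=1+st[1:,4].argmax();m=l==k
    v,u=np.nonzero(m);q=P[m]
    print(n,len(q),np.median(q,0),[np.round(a,1) for a in cv2.minAreaRect(q[q[:,2]>-100][:,:2].astype(np.float32))])
    if z is not None: 
        g=ray("",np.c_[u,v],z,c);print("   plane",[np.round(a,1) for a in cv2.minAreaRect(g[:,:2].astype(np.float32))])
print(im[210,300],im[225,320],im[165,288])
top=box&(P[...,2]>49)&(P[...,2]<58)&(S>110)
rect("blocktop",top,52)
red=box&((H<7)|(H>172))&(S>150)&(V>80)&(P[...,2]>47); rect("red",red,52)
rect("cheeks+block",box&(P[...,2]>40)&(P[...,2]<60))
E
```

```text
bench 0.2954339862732257
[135 244  77] [164 242 254] [185 252 255]
blocktop 2254 [ 587.8 -241.1   52.5] [array([ 588.1, -242. ]), array([51.9, 36.9]), np.float64(38.2)]
   plane [array([ 587.9, -241.6]), array([51.8, 37.2]), np.float64(38.1)]
red 345 [ 604.3 -227.4   52.4] [array([ 605.6, -228.3]), array([ 8. , 36.9]), np.float64(39.1)]
   plane [array([ 605.4, -227.9]), array([ 8. , 37.2]), np.float64(39.7)]
cheeks+block 2891 [ 589.9 -243.8   52.2] [array([ 591.3, -246. ]), array([52. , 47.2]), np.float64(38.4)]
```

Block is at (588.0,-241.8), yaw 38.2°, and measures 52x37 at z 52, all matching the given sizes. Descending to TCP z 17.

```bash
python3 rel.py 588 -241.8 17 128.2
```

```text
clock 1.45 phi 128.92 q6 -1.09 tcp [ 586.6 -241.2  179.5] F [ 0.1 -0.5 -0.2] w 90.9
rel [-0.0019  0.0007  0.1625] turn 0.72
```

```bash
python3 -m jog '[[[-0.0015,0.0005,0,0.6],[-0.0015,0.0005,0.03,0.6],[-0.0015,0.0005,0.06,0.6],[-0.0015,0.0005,0.085,0.6],[-0.0015,0.0005,0.105,0.6],[-0.0015,0.0005,0.12,0.6],[-0.0015,0.0005,0.135,0.6],[-0.0015,0.0005,0.147,0.6],[-0.0015,0.0005,0.157,0.6],[-0.0015,0.0005,0.162,0.6],[-0.0015,0.0005,0.162,0.6]]]'; python3 rel.py 588 -241.8 17 128.2
python3 -m jog '[[[0,0,0,0],[0,0,0,0],[0,0,0,0],[0,0,0,0],[0,0,0,0],[0,0,0,0],[0,0,0,0],[0,0,0,0]]]' 0 25;python3 rel.py 588 -241.8 117 128.2
```

```text
clock: 2.55
tool_pos: [587.3, -241.5, 16.9]
tool_rot: [-0.002, 0.436, 0.9, 0.001]
force: [-0.8, 0.6, -0.2]
width: 91.6
clock 2.55 phi 128.29 q6 -1.08 tcp [ 587.3 -241.5   16.9] F [-0.8  0.6 -0.2] w 91.6
rel [-0.0006  0.0004 -0.0001] turn 0.09
clock: 3.35
tool_pos: [587.4, -241.6, 17.1]
tool_rot: [-0.002, 0.436, 0.9, 0.001]
force: [-0.2, 0.6, 1.2]
width: 51.9
clock 3.35 phi 128.29 q6 -1.08 tcp [ 587.4 -241.6   17.1] F [-0.2  0.6  1.2] w 51.9
rel [-0.0001  0.0003 -0.0999] turn 0.09
```

Gripped at 51.9 mm. Lifting straight up.

```bash
python3 -m jog '[[[0,0,-0.01,0],[0,0,-0.025,0],[0,0,-0.045,0],[0,0,-0.065,0],[0,0,-0.085,0],[0,0,-0.1,0],[0,0,-0.1,0]]]'; python3 rel.py 530 -60 110 128.3
```

```text
clock: 4.05
tool_pos: [589.1, -242.5, 119.9]
tool_rot: [0.001, 0.436, 0.9, 0.001]
force: [-0.1, -0.3, -1.2]
width: 51.7
clock 4.05 phi 128.29 q6 -1.08 tcp [ 589.1 -242.5  119.9] F [-0.1 -0.3 -1.2] w 51.7
rel [0.1799 0.0666 0.0099] turn -0.01
```

```bash
python3 -m jog '[[[0.03,0.011,0,0],[0.07,0.026,0.01,0],[0.11,0.041,0.01,0],[0.145,0.054,0.01,0],[0.17,0.063,0.01,0],[0.18,0.067,0.01,0],[0.18,0.067,0.01,0],[0.18,0.067,0.01,0]]]'; python3 rel.py 530 -60 12 128.3
```

```text
clock: 4.85
tool_pos: [530.7, -60.4, 109.8]
tool_rot: [0.001, 0.436, 0.9, 0.001]
force: [-0.7, 0.1, -1.0]
width: 52.0
clock 4.85 phi 128.29 q6 -0.80 tcp [530.7 -60.4 109.8] F [-0.7  0.1 -1. ] w 52.0
rel [ 0.0009 -0.0005  0.0978] turn -0.01
```

```bash
python3 -m jog '[[[0,0,0.02,0],[0,0,0.045,0],[0,0,0.065,0],[0,0,0.08,0],[0,0,0.09,0],[0,0,0.096,0],[0,0,0.098,0],[0,0,0.098,0]]]'; python3 -m jog '[[[0,0,0.001,0],[0,0,0.0015,0],[0,0,0.002,0],[0,0,0.002,0]]]';
```

```text
clock: 5.65
tool_pos: [531.4, -60.7, 12.0]
tool_rot: [0.001, 0.436, 0.9, 0.001]
force: [0.7, -0.2, -1.6]
width: 51.9
clock: 6.05
tool_pos: [531.4, -60.7, 10.2]
tool_rot: [0.002, 0.436, 0.9, 0.001]
force: [-0.8, -0.1, -1.5]
width: 52.1
```

```bash
python3 -m jog '[[[0,0,0.001,0],[0,0,0.001,0],[0,0,0.0015,0],[0,0,0.0015,0]]]'; python3 rel.py 530 -60 8 128.3
```

```text
clock: 6.45
tool_pos: [531.6, -60.7, 9.2]
tool_rot: [0.002, 0.436, 0.9, 0.001]
force: [-0.3, 0.4, 4.4]
width: 51.8
clock 6.45 phi 128.27 q6 -0.80 tcp [531.6 -60.7   9.2] F [-0.3  0.4  4.4] w 51.8
rel [ 0.0015 -0.0008  0.0012] turn -0.03
```

Contact with the bench (+5 N). Now release, rise, and look with the wrist camera.

```bash
python3 -m jog '[[[0,0,0,0],[0,0,0,0],[0,0,0,0],[0,0,0,0],[0,0,0,0],[0,0,0,0]]]' 100; python3 -m jog '[[[0,0,-0.01,0],[0,0,-0.03,0],[0,0,-0.06,0],[0,0,-0.1,0],[0,0,-0.14,0],[0,0,-0.17,0],[0,0,-0.17,0],[0,0,-0.17,0]]]'
python3 - <<'E'
from h import *
np.set_printoptions(precision=1,suppress=True)
c=cam("wrist"); im,d=r.snapshot("wrist"); im=im[:,:,::-1].copy();cv2.imwrite("pics/w2.png",im)
P=cloud("",d,c);P[d==0]=-999
m=(P[...,2]>36)&(P[...,2]<50)&(np.hypot(P[...,0]-531,P[...,1]+61)<45)
v,u=np.nonzero(m);g=ray("",np.c_[u,v],44,c)
print(len(u),u.mean(),v.mean(),np.median(P[m],0),cv2.minAreaRect(g[:,:2].astype(np.float32)))
H,S,V=cv2.split(cv2.cvtColor(im,cv2.COLOR_BGR2HSV))
red=m&((H<7)|(H>172))&(S>150)&(V>80)&(P[...,2]>40);v,u=np.nonzero(red);g=ray("",np.c_[u,v],44,c);print("red",len(u),cv2.minAreaRect(g[:,:2].astype(np.float32)))
E
python3 rel.py 531 -61 11 38.3
```

```text
clock: 7.05
tool_pos: [531.6, -60.7, 9.1]
tool_rot: [0.002, 0.436, 0.9, 0.001]
force: [-0.2, 0.5, 0.4]
width: 91.0
clock: 7.85
tool_pos: [530.9, -60.6, 180.0]
tool_rot: [0.002, 0.436, 0.9, 0.001]
force: [0.2, -0.2, 0.4]
width: 91.3
2206 322.7148685403445 193.97552130553038 [531.4 -59.8  44.5] ((531.8816528320312, -60.45751953125), (52.03877639770508, 37.04673767089844), 38.271995544433594)
red 329 ((549.2625122070312, -46.77455139160156), (7.7439398765563965, 37.071956634521484), 37.705711364746094)
clock 7.90 phi 128.28 q6 -0.80 tcp [530.2 -60.5 178.7] F [ 0.3 -0.2  0.4] w 91.3
rel [-0.0006 -0.      0.1677] turn 89.98
```

The block stands at (531.9,-60.5), yaw 38.3°, top at 44. Turning 90° to take it across its width.

```bash
python3 -m jog '[[[0,0,0,8.5],[0,0,0.01,17],[0,0,0.02,25.5],[0,0,0.03,34],[0,0,0.04,42.5],[0,0,0.05,51],[0,0,0.06,59.5],[0,0,0.07,68],[0,0,0.08,76.5],[0,0,0.08,85],[0,0,0.08,90],[0,0,0.08,90]]]'; python3 rel.py 531.9 -60.5 10 38.3
```

```text
clock: 9.1
tool_pos: [529.1, -60.4, 97.0]
tool_rot: [-0.0, 0.945, 0.328, -0.001]
force: [-0.1, 0.6, 0.4]
width: 91.2
clock 9.10 phi 38.30 q6 0.77 tcp [529.1 -60.4  97. ] F [-0.1  0.6  0.4] w 91.2
rel [0.0022 0.0019 0.087 ] turn -0.00
```

```bash
python3 -m jog '[[[0.002,0.002,0.015,0],[0.002,0.002,0.035,0],[0.002,0.002,0.055,0],[0.002,0.002,0.07,0],[0.002,0.002,0.08,0],[0.002,0.002,0.085,0],[0.002,0.002,0.087,0],[0.002,0.002,0.087,0]]]'; python3 -m jog '[[[0,0,0,0],[0,0,0,0],[0,0,0,0],[0,0,0,0],[0,0,0,0],[0,0,0,0],[0,0,0,0],[0,0,0,0],[0,0,0,0]]]' 0 25;python3 rel.py 531.9 -60.5 110 38.3
```

```text
clock: 9.9
tool_pos: [532.0, -60.7, 10.1]
tool_rot: [-0.0, 0.945, 0.328, -0.0]
force: [-0.1, -0.4, -0.4]
width: 90.9
clock: 10.8
tool_pos: [532.1, -60.7, 10.1]
tool_rot: [-0.0, 0.945, 0.328, -0.0]
force: [0.3, 0.2, 0.9]
width: 36.0
clock 10.80 phi 38.32 q6 0.77 tcp [532.1 -60.7  10.1] F [0.3 0.2 0.9] w 36.0
rel [-0.     -0.0004 -0.0999] turn 0.02
```

```bash
python3 -m jog '[[[0,0,-0.01,0],[0,0,-0.03,0],[0,0,-0.06,0],[0,0,-0.1,0],[0,0,-0.13,0],[0,0,-0.15,0],[0,0,-0.15,0],[0,0,-0.15,0]]]'; python3 rel.py 523 165 150 79.8
```

```text
clock: 11.6
tool_pos: [531.7, -60.7, 159.9]
tool_rot: [-0.0, 0.945, 0.328, -0.0]
force: [-0.3, 0.4, -1.1]
width: 35.9
clock 11.60 phi 38.32 q6 0.77 tcp [531.7 -60.7 159.9] F [-0.3  0.4 -1.1] w 35.9
rel [ 0.1331 -0.1825  0.0101] turn -41.48
```

```bash
python3 -m jog '[[[0.015,-0.02,0,-4],[0.035,-0.048,0,-11],[0.06,-0.082,0,-19],[0.085,-0.117,0.01,-27],[0.108,-0.148,0.01,-35],[0.125,-0.171,0.01,-41.5],[0.133,-0.182,0.01,-41.5],[0.133,-0.182,0.01,-41.5],[0.133,-0.182,0.01,-41.5]]]'; python3 rel.py 523 165 150 79.8
python3 - <<'E'
from h import *
c=cam("wrist"); im,d=r.snapshot("wrist"); cv2.imwrite("pics/w3.png",im[:,:,::-1]); np.savez("pics/w3.npz",d=d,K=c[0],R=c[1],t=c[2])
E
```

```text
clock: 12.5
tool_pos: [522.7, 163.5, 149.2]
tool_rot: [-0.001, 0.768, 0.641, -0.001]
force: [0.5, 0.5, -1.8]
width: 35.8
clock 12.50 phi 79.73 q6 0.46 tcp [522.7 163.5 149.2] F [ 0.5  0.5 -1.8] w 35.8
rel [ 0.0015 -0.     -0.0008] turn -0.07
```

View pics/w3.png

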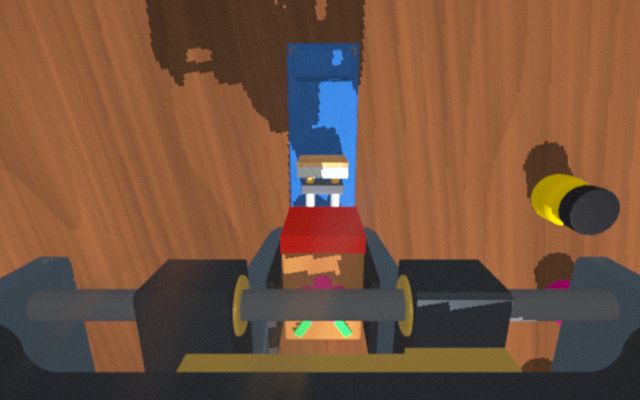

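The block is held with its red end up-frame towards the fence at (323,60), and the jaw is at (323,165). Measuring the fence, bed, jaw and held block.

```bash
python3 - <<'E'
from wm import *
np.set_printoptions(precision=1,suppress=True)
im,d,c=load("pics/w3.npz");P=cloud("",d,c);P[d==0]=-999
H,S,V=[a.astype(int) for a in cv2.split(cv2.cvtColor(im,cv2.COLOR_BGR2HSV))]
a=np.radians(79.8);ey=np.array([np.cos(a),np.sin(a),0]);ex=np.array([ey[1],-ey[0],0]);o=np.array([525.2,184.8,0])
C=np.stack([(P-o)@ex,(P-o)@ey,P[...,2]],-1)
blue=(abs(H-110)<14)&(S>120);box=np.zeros(d.shape,bool);box[30:205,275:372]=1
def rep(n,m):
    q=C[m];print(n,len(q),"x %.1f..%.1f y %.1f..%.1f"%(*np.percentile(q[:,0],[2,98]),*np.percentile(q[:,1],[2,98])),"z",np.median(q[:,2]),[np.round(t,1) for t in cv2.minAreaRect(q[:,:2].astype(np.float32))])
rep("fence",box&blue&(C[...,2]>48)&(C[...,2]<60))
bed=box&(C[...,2]>8)&(C[...,2]<16)&(C[...,1]>30)&(C[...,1]<70);rep("bed",bed)
for y0 in(20,35,50,65):
    q=C[bed&(abs(C[...,1]-y0)<4)];len(q) and print(y0,q[:,0].min(),q[:,0].max())
rep("jaw",box&(C[...,2]>49)&(C[...,2]<60)&(C[...,1]<40))
q=P[((H<7)|(H>172))&(S>150)&(V>60)&(P[...,2]>130)&(P[...,2]<190)];
t,R=tool();L=(q-t)@R;print("red in tool",len(q),np.percentile(L,[2,50,98],0))
E
```

```text
fence 1851 x -20.3..21.3 y 77.0..96.8 z 54.13182131899593 [array([ 0.5, 87. ]), array([20.2, 43.6]), np.float64(89.7)]
bed 3303 x -28.0..29.2 y 30.7..69.8 z 12.243412001320438 [array([ 0.5, 50.1]), array([39.5, 60. ]), np.float64(89.9)]
35 -28.917764550810734 30.169551511465674
50 -29.474947555778343 30.571138360921523
65 -28.965903510734975 30.199405780004682
jaw 828 x -18.5..19.4 y 3.5..15.3 z 54.71514270544235 [array([0.4, 9.4]), array([39.4, 12.2]), np.float64(0.0)]
red in tool 3704 [[ 19.  -18.  -35.2]
 [ 26.7  -0.7 -29.4]
 [ 27.3  17.    5.7]]
```

```bash
python3 rel.py 534.1 231.4 110 79.8; python3 -m jog '[[[0.02,0,0.01,0],[0.045,0,0.025,0],[0.06,0,0.035,0],[0.068,0,0.04,0],[0.068,0,0.04,0],[0.068,0,0.04,0],[0.068,0,0.04,0]]]';python3 rel.py 534.1 231.4 26 79.8
```

```text
clock 12.55 phi 79.70 q6 0.46 tcp [522.9 163.2 149.5] F [-0.2 -0.4 -1.6] w 35.9
rel [ 0.0692 -0.0011  0.0394] turn -0.10
clock: 13.25
tool_pos: [535.2, 229.4, 110.0]
tool_rot: [-0.0, 0.768, 0.64, -0.001]
force: [0.9, -0.4, -0.8]
width: 36.3
clock 13.25 phi 79.66 q6 0.57 tcp [535.2 229.4 110. ] F [ 0.9 -0.4 -0.8] w 36.3
rel [ 0.0019 -0.0013  0.084 ] turn -0.14
```

```bash
python3 -m jog '[[[0.002,-0.0013,0.01,0],[0.002,-0.0013,0.025,0],[0.002,-0.0013,0.045,0],[0.002,-0.0013,0.06,0],[0.002,-0.0013,0.072,0],[0.002,-0.0013,0.08,0],[0.002,-0.0013,0.084,0],[0.002,-0.0013,0.084,0]]]';python3 rel.py 534.1 231.4 26 79.8;  python3 -m jog '[[[0,0,0.001,0],[0,0,0.002,0],[0,0,0.003,0],[0,0,0.003,0]]]'
```

```text
clock: 14.05
tool_pos: [534.1, 231.5, 25.8]
tool_rot: [-0.0, 0.768, 0.64, -0.001]
force: [-0.0, 0.6, -0.5]
width: 35.9
clock 14.05 phi 79.65 q6 0.57 tcp [534.1 231.5  25.8] F [-0.   0.6 -0.5] w 35.9
rel [-0.0001  0.     -0.0002] turn -0.15
clock: 14.45
tool_pos: [534.2, 231.5, 22.9]
tool_rot: [-0.0, 0.768, 0.64, -0.001]
force: [0.3, 0.6, -2.1]
width: 35.7
```

```bash
python3 -m jog '[[[0,0,0.0005,0],[0,0,0.001,0],[0,0,0.0013,0],[0,0,0.0013,0]]]'
```

```text
clock: 14.85
tool_pos: [534.2, 231.5, 22.1]
tool_rot: [-0.0, 0.768, 0.64, -0.001]
force: [-2.7, -0.8, 4.2]
width: 35.9
```

```bash
python3 -m jog '[[[0,0,0,0],[0,0,0,0],[0,0,0,0],[0,0,0,0],[0,0,0,0],[0,0,0,0]]]' 100; python3 -m jog '[[[0,0,-0.01,0],[0,0,-0.03,0],[0,0,-0.06,0],[-0.02,0,-0.1,0],[-0.06,0,-0.14,0],[-0.1,0,-0.165,0],[-0.12,0,-0.165,0],[-0.12,0,-0.165,0],[-0.12,0,-0.165,0]]]'; python3 rel.py 513.6 117.7 180 79.8
python3 - <<'E'
from h import *
c=cam("wrist"); im,d=r.snapshot("wrist"); cv2.imwrite("pics/w4.png",im[:,:,::-1]); np.savez("pics/w4.npz",d=d,K=c[0],R=c[1],t=c[2])
E
```

```text
clock: 15.45
tool_pos: [534.2, 231.5, 22.0]
tool_rot: [-0.0, 0.768, 0.64, -0.001]
force: [-0.2, -0.6, -0.0]
width: 80.7
clock: 16.35
tool_pos: [512.9, 113.6, 187.7]
tool_rot: [-0.0, 0.768, 0.64, -0.0]
force: [-0.1, 0.5, -0.7]
width: 90.9
clock 16.35 phi 79.58 q6 0.38 tcp [512.9 113.6 187.7] F [-0.1  0.5 -0.7] w 90.9
rel [ 0.0042 -0.      0.0077] turn -0.22
```

View pics/w4.png

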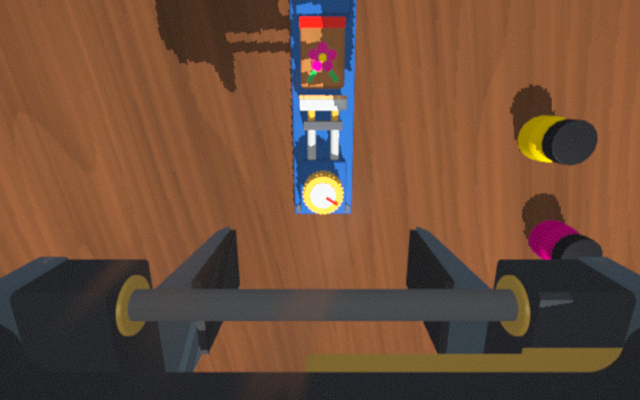

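The block sits in the clamp at (322,52), flower up, red end towards the fence. The knob is at (322,193) with its mark pointing right-down. Measuring the knob.

```bash
python3 - <<'E'
from wm import *
np.set_printoptions(precision=1,suppress=True)
im,d,c=load("pics/w4.npz");P=cloud("",d,c);P[d==0]=-999
H,S,V=[a.astype(int) for a in cv2.split(cv2.cvtColor(im,cv2.COLOR_BGR2HSV))]
a=np.radians(79.7);ey=np.array([np.cos(a),np.sin(a),0]);ex=np.array([ey[1],-ey[0],0]);o=np.array([526,186.6,0])
C=np.stack([(P-o)@ex,(P-o)@ey,P[...,2]],-1)
def reg(*b):
    s=np.zeros(d.shape,bool);s[b[0]:b[1],b[2]:b[3]]=1;return s
k=reg(165,222,295,350)&(P[...,2]>62)&(P[...,2]<74);v,u=np.nonzero(k)
(e,rad)=cv2.minEnclosingCircle(ray("",np.c_[u,v],68,c)[:,:2].astype(np.float32));print("knob",np.array(e),rad,P[k].mean(0),C[k].mean(0))
red=reg(180,215,305,345)&((H<7)|(H>172))&(S>140)&(P[...,2]>60);v,u=np.nonzero(red);g=ray("",np.c_[u,v],68,c)
print("mark",len(u),g.mean(0),np.degrees(np.arctan2(*((g.mean(0)[:2]-np.array(e))[::-1]))))
b=reg(0,92,290,355)&(P[...,2]>53)&(P[...,2]<62)&(C[...,1]>17)&(C[...,1]<74);print("block clamp",[np.round(t,1) for t in cv2.minAreaRect(C[b][:,:2].astype(np.float32))],np.median(C[b],0))
j=reg(90,120,290,355)&(P[...,2]>50)&(P[...,2]<58)&(C[...,1]<18);print("jaw y max",np.percentile(C[j][:,1],[2,98]))
E
```

```text
knob [513.4 118.9] 18.11817741394043 [513.6 119.   68.4] [ -0.1 -68.8  68.4]
mark 23 [520.1 110.9  68. ] -50.397176170703794
block clamp [array([-0.5, 46. ]), array([51.8, 36.5]), np.float64(89.9)] [-0.5 46.9 56.5]
jaw y max [ 1.7 13.1]
```

```bash
python3 - <<'E'
from wm import *
im,d,c=load("pics/w4.npz");P=cloud("",d,c)
rr=np.hypot(P[...,0]-513.5,P[...,1]-118.7)
for a,b in((20,28),(28,36),(36,42),(42,48),(48,54)):
    q=P[(d>0)&(rr>a)&(rr<b)&(P[...,2]<90)][:,2];print(a,b,len(q),np.percentile(q,99.5).round(1))
E
python3 -m jog '[[[0,0,0.005,-8.5],[0,0,0.01,-17],[0,0,0.02,-25.5],[0,0,0.03,-34],[0,0,0.04,-42.5],[0,0,0.045,-51],[0,0,0.045,-59.5],[0,0,0.045,-68],[0,0,0.045,-76.5],[0,0,0.045,-85],[0,0,0.045,-93.5],[0,0,0.045,-93.5]]]' 61 25
python3 rel.py 513.5 118.7 110 220
```

```text
20 28 915 39.8
28 36 1163 39.1
36 42 1130 29.2
42 48 1422 29.0
48 54 1670 36.0
clock: 17.6
tool_pos: [512.7, 115.3, 141.4]
tool_rot: [-0.002, 0.059, 0.998, -0.0]
force: [0.3, -0.8, 0.7]
width: 55.9
clock 17.60 phi 173.22 q6 -1.25 tcp [512.7 115.3 141.4] F [ 0.3 -0.8  0.7] w 55.9
rel [-0.0005  0.0035  0.0314] turn -46.78
```

```bash
python3 -m jog '[[[0,0.002,0.005,-8.5],[0,0.0035,0.01,-17],[0,0.0035,0.02,-25.5],[0,0.0035,0.03,-34],[0,0.0035,0.031,-42.5],[0,0.0035,0.031,-47],[0,0.0035,0.031,-47]]]'
python3 rel.py 513.5 118.7 44 220
```

```text
clock: 18.3
tool_pos: [512.9, 119.5, 109.8]
tool_rot: [-0.002, -0.343, 0.939, 0.001]
force: [0.7, 0.1, 0.3]
width: 55.4
clock 18.30 phi -139.90 q6 -2.06 tcp [512.9 119.5 109.8] F [0.7 0.1 0.3] w 55.4
rel [-0.0002 -0.0012  0.0658] turn 0.10
```

```bash
python3 -m jog '[[[0,-0.001,0.01,0],[0,-0.001,0.025,0],[0,-0.001,0.04,0],[0,-0.001,0.052,0],[0,-0.001,0.06,0],[0,-0.001,0.065,0],[0,-0.001,0.066,0],[0,-0.001,0.066,0]]]'
python3 rel.py 513.5 118.7 44 220
python3 -m jog '[[[0,0,0,0],[0,0,0,0],[0,0,0,0],[0,0,0,0],[0,0,0,0],[0,0,0,0]]]' 0 30
python3 rel.py 513.5 118.7 44 220;python3 -c "
from plant import r;o=r.observe();print(o['moment'],o['force'])"
```

```text
clock: 19.1
tool_pos: [513.5, 118.8, 43.9]
tool_rot: [-0.002, -0.343, 0.939, 0.001]
force: [0.3, -0.6, -1.3]
width: 56.0
clock 19.10 phi -139.92 q6 -2.07 tcp [513.5 118.8  43.9] F [ 0.3 -0.6 -1.3] w 56.0
rel [ 0.0001 -0.0001 -0.0001] turn 0.08
clock: 19.7
tool_pos: [514.6, 117.9, 44.4]
tool_rot: [-0.001, -0.343, 0.939, -0.0]
force: [1.5, -4.7, 0.5]
width: 35.1
clock 19.70 phi -139.88 q6 -2.07 tcp [514.6 117.9  44.4] F [ 1.5 -4.7  0.5] w 35.1
rel [0.0004 0.0013 0.0004] turn 0.12
[-0.55996979 -0.4326961   0.02019318] [ 1.46200707 -4.74304179  0.46399901]
```

```bash
M='from plant import r;o=r.observe();print("M",o["moment"].round(3))'
python3 -m jog '[[[0,0,0,3],[0,0,0,8],[0,0,0,14],[0,0,0,20],[0,0,0,26],[0,0,0,32],[0,0,0,38],[0,0,0,44],[0,0,0,50],[0,0,0,56],[0,0,0,60],[0,0,0,60]]]'; python3 -c "$M"; python3 rel.py 513.5 118 44 160;
python3 - <<'E'
from h import *
c=cam("wrist"); im,d=r.snapshot("wrist"); cv2.imwrite("pics/w5.png",im[:,:,::-1]); np.savez("pics/w5.npz",d=d,K=c[0],R=c[1],t=c[2])
im,d=r.snapshot("top"); cv2.imwrite("pics/top1.png",im[:,:,::-1]); np.save("pics/top1.npy",d)
P=cloud("top",d);a=np.radians(79.7);ey=np.array([np.cos(a),np.sin(a),0]);ex=np.array([ey[1],-ey[0],0]);C=np.stack([(P-[525.2,184.8,0])@ex,(P-[525.2,184.8,0])@ey,P[...,2]],-1)
m=(d>0)&(abs(C[...,0])<15)&(C[...,1]>-25)&(C[...,1]<80)&(C[...,2]>45)&(C[...,2]<62)
print("top-view y hist of high points",np.histogram(C[m][:,1],bins=np.arange(-25,81,5)))
E
```

```text
clock: 20.9
tool_pos: [515.0, 116.5, 44.5]
tool_rot: [0.0, 0.173, 0.985, -0.002]
force: [1.1, -7.2, -1.5]
width: 35.0
M [-0.908 -0.471 -0.091]
clock 20.90 phi 160.10 q6 -1.02 tcp [515.  116.5  44.5] F [ 1.1 -7.2 -1.5] w 35.0
rel [0.0019 0.0009 0.0005] turn 0.10
top-view y hist of high points (array([0, 0, 0, 0, 0, 0, 0, 0, 0, 0, 0, 0, 0, 0, 0, 0, 0, 0, 0, 0, 0]), array([-25, -20, -15, -10,  -5,   0,   5,  10,  15,  20,  25,  30,  35,
        40,  45,  50,  55,  60,  65,  70,  75,  80]))
```

```bash
cat > jaw.py <<'E'
from h import *
def jaw(d,c):
    P=cloud("",d,c);a=np.radians(79.7);ey=np.array([np.cos(a),np.sin(a),0]);ex=np.array([ey[1],-ey[0],0]);D=P-[526,186.6,0]
    x,y,z=D@ex,D@ey,P[...,2];ok=(d>0)&(abs(x)<19)&(z>48)&(z<62)
    print("hist y 0..84 by 3:",np.histogram(y[ok],np.arange(0,85,3))[0])
    for lo,hi in((53.5,62),(48,62)):
        m=ok&(z>lo)&(z<hi)&(y>3)&(y<74); m.any() and print(lo,m.sum(),np.percentile(y[m],[1,99]).round(1))
E
python3 - <<'E'
from wm import *;from jaw import jaw
for f in("w4","w5"):
    im,d,c=load(f"pics/{f}.npz");jaw(d,c)
E
python3 rel.py 513.8 116.3 44 160
```

```text
hist y 0..84 by 3: [ 89 179 135 180  90   0  79 142 165 170 172 178 173 176 171 182 181 174
 181 185 194 196 190 189  32 263 199 209]
53.5 3653 [ 3.4 71.4]
48 3682 [ 3.4 71.4]
hist y 0..84 by 3: [  0 333 350 370 420 352 560 478 476 437 493 475 436 487 467 438 382 431
 433 450 464 492 474 458 110 564 442 466]
53.5 9260 [ 5.9 71.7]
48 10215 [ 5.3 71.7]
clock 21.00 phi 160.13 q6 -1.02 tcp [515.  116.5  44.5] F [ 1.2 -6.  -1.1] w 35.6
rel [ 0.001  -0.0006  0.0005] turn 0.13
```

View pics/w5.png

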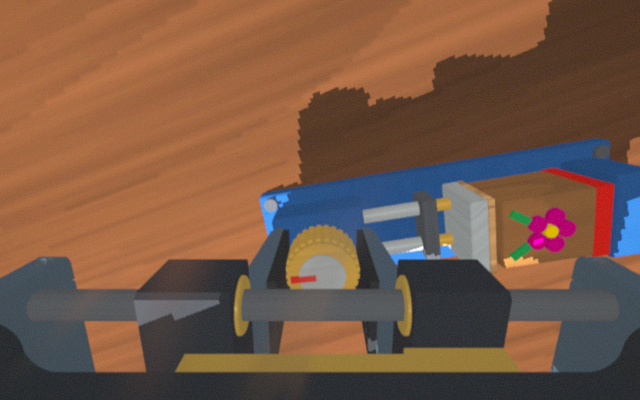

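The knob mark at (303,280) turned with the gripper, and the jaw at (468,225) is closing on the block. Continuing with a small re-centring.

```bash
M='from plant import r;o=r.observe();print("M",o["moment"].round(3))'
python3 -m jog '[[[0.001,-0.0006,0,3],[0.001,-0.0006,0,9],[0.001,-0.0006,0,15],[0.001,-0.0006,0,21],[0.001,-0.0006,0,27],[0.001,-0.0006,0,33],[0.001,-0.0006,0,39],[0.001,-0.0006,0,45],[0.001,-0.0006,0,51],[0.001,-0.0006,0,56],[0.001,-0.0006,0,60],[0.001,-0.0006,0,60]]]'; python3 -c "$M"; python3 rel.py 513.8 116.3 44 100;
python3 - <<'E'
from jaw import *
c=cam("wrist"); im,d=r.snapshot("wrist"); cv2.imwrite("pics/w6.png",im[:,:,::-1]);jaw(d,c)
E
```

```text
clock: 22.2
tool_pos: [513.9, 115.5, 44.5]
tool_rot: [0.001, 0.642, 0.767, -0.002]
force: [2.3, -4.8, -0.8]
width: 34.9
M [-0.867 -0.486 -0.171]
clock 22.20 phi 100.16 q6 0.03 tcp [513.9 115.5  44.5] F [ 2.3 -4.8 -0.8] w 34.9
rel [0.0008 0.     0.0005] turn 0.16
hist y 0..84 by 3: [  0   0   0 517 594 606 618 633 636 617 637 675 652 661 732 673 644 565
 379 254  95   1   0   0   0   0   0   0]
53.5 10035 [10.1 60. ]
48 10189 [ 9.9 60. ]
```

```bash
M='from plant import r;o=r.observe();print("M",o["moment"].round(3))'
python3 -m jog '[[[0.0008,0,0,3],[0.0008,0,0,7],[0.0008,0,0,11],[0.0008,0,0,15],[0.0008,0,0,18],[0.0008,0,0,20],[0.0008,0,0,20]]]'; python3 -c "$M"; python3 rel.py 513.8 116 44 80
python3 -m jog '[[[0,0,0,3],[0,0,0,7],[0,0,0,11],[0,0,0,15],[0,0,0,18],[0,0,0,20],[0,0,0,20]]]'; python3 -c "$M"; python3 rel.py 513.8 116 44 60;
python3 - <<'E'
from jaw import *
c=cam("wrist"); im,d=r.snapshot("wrist"); cv2.imwrite("pics/w7.png",im[:,:,::-1]);jaw(d,c)
E
```

```text
clock: 22.95
tool_pos: [513.4, 115.5, 44.5]
tool_rot: [0.002, 0.764, 0.645, -0.002]
force: [-0.5, -5.4, 0.7]
width: 35.3
M [-0.96  -0.175 -0.026]
clock 22.95 phi 80.32 q6 0.38 tcp [513.4 115.5  44.5] F [-0.5 -5.4  0.7] w 35.3
rel [0.0006 0.0003 0.0005] turn 0.32
clock: 23.65
tool_pos: [512.9, 115.6, 44.5]
tool_rot: [0.002, 0.864, 0.503, -0.002]
force: [-0.5, -2.3, 0.0]
width: 35.3
M [-0.285  0.034  0.029]
clock 23.65 phi 60.40 q6 0.72 tcp [512.9 115.6  44.5] F [-0.5 -2.3  0. ] w 35.3
rel [0.0008 0.0005 0.0005] turn 0.40
hist y 0..84 by 3: [  0   0   0 243 597 612 619 646 625 637 633 670 678 665 711 705 686 484
 330 197  39   0   0   0   0   0   0   0]
53.5 9620 [11.6 58.8]
48 9777 [11.3 58.7]
```

```bash
python3 - <<'E'
import cv2
im=cv2.imread("pics/w7.png");cv2.imwrite("pics/w7c.png",cv2.resize(im[120:380,180:460],None,fx=2,fy=2))
E
```

```text
(no output)
```

View pics/w7c.png

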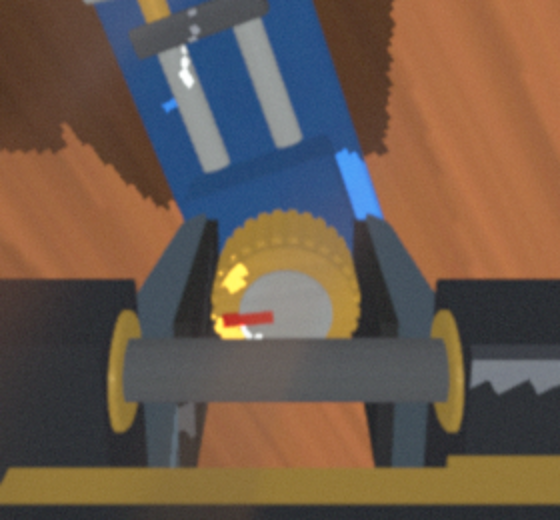

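The mark still points left in the gripper frame, as before, so there is no slip. The screw is at about 3.5 rad; turning 24° more to about 3.9.

```bash
M='from plant import r;o=r.observe();print("M",o["moment"].round(3))'
python3 -m jog '[[[0.0004,0.0004,0,3],[0.0008,0.0005,0,7],[0.0008,0.0005,0,11],[0.0008,0.0005,0,15],[0.0008,0.0005,0,19],[0.0008,0.0005,0,22],[0.0008,0.0005,0,24],[0.0008,0.0005,0,24]]]'; python3 -c "$M"; python3 rel.py 513.5 116 44 36
python3 -m jog '[[[0,0,0,0],[0,0,0,0],[0,0,0,0],[0,0,0,0]]]' 61
python3 -m jog '[[[0,0,-0.01,0],[0,0,-0.025,0],[0,0,-0.05,0],[0,0,-0.08,0],[0,0,-0.11,0],[0,0,-0.14,0],[0,0,-0.14,0],[0,0,-0.14,0]]]'; python3 rel.py 513.5 116 184 79.7
```

```text
clock: 24.5
tool_pos: [512.5, 116.0, 44.4]
tool_rot: [0.002, 0.95, 0.313, -0.003]
force: [-3.2, -2.3, 1.6]
width: 35.9
M [-0.341  0.497  0.05 ]
clock 24.50 phi 36.49 q6 1.14 tcp [512.5 116.   44.4] F [-3.2 -2.3  1.6] w 35.9
rel [0.0008 0.0006 0.0004] turn 0.49
clock: 24.9
tool_pos: [512.9, 116.2, 44.5]
tool_rot: [0.002, 0.95, 0.313, -0.003]
force: [-0.5, 0.0, -0.1]
width: 55.8
clock: 25.7
tool_pos: [513.6, 117.0, 185.4]
tool_rot: [0.002, 0.95, 0.313, -0.002]
force: [0.1, -0.1, -1.2]
width: 55.5
clock 25.70 phi 36.50 q6 1.14 tcp [513.6 117.  185.4] F [ 0.1 -0.1 -1.2] w 55.5
rel [-0.0007  0.0008  0.0014] turn -43.20
```

Turn the tool back square to the clamp and look at the result.

```bash
python3 -m jog '[[[0,0,0,-8],[0,0,0,-16],[0,0,0,-24],[0,0,0,-32],[0,0,0,-40],[0,0,0,-43],[0,0,0,-43]]]' 100
cat > fin.py <<'E'
from wm import *
np.set_printoptions(precision=1,suppress=True)
c=cam("wrist"); im,d=r.snapshot("wrist");im=im[:,:,::-1].copy();cv2.imwrite("pics/w8.png",im)
P=cloud("",d,c);P[d==0]=-999
H,S,V=[a.astype(int) for a in cv2.split(cv2.cvtColor(im,cv2.COLOR_BGR2HSV))]
a=np.radians(79.7);ey=np.array([np.cos(a),np.sin(a),0]);ex=np.array([ey[1],-ey[0],0]);o=np.array([526,186.6,0])
C=np.stack([(P-o)@ex,(P-o)@ey,P[...,2]],-1)
k=(P[...,2]>62)&(P[...,2]<74)&(np.hypot(C[...,0],C[...,1]+69.5)<24);v,u=np.nonzero(k)
(e,rad)=cv2.minEnclosingCircle(ray("",np.c_[u,v],68,c)[:,:2].astype(np.float32));print("knob",np.array(e),rad)
red=k&((H<7)|(H>172))&(S>140);v,u=np.nonzero(red);g=ray("",np.c_[u,v],68,c)
w=np.degrees(np.arctan2(*((g.mean(0)[:2]-np.array(e))[::-1])));s=np.radians((-10.3-w)%360);print("mark",len(u),w,"screw rad",s)
b=(P[...,2]>53)&(P[...,2]<62)&(C[...,1]>23.4)&(C[...,1]<74.4)&(abs(C[...,0])<25);print("block",[np.round(t,1) for t in cv2.minAreaRect(C[b][:,:2].astype(np.float32))],np.median(C[b],0))
m=(abs(C[...,0])<15)&(C[...,2]>45)&(C[...,2]<62);print(np.histogram(C[m][:,1],np.arange(0,90,3))[0])
rb=((H<7)|(H>172))&(S>150)&(C[...,2]>50)&(C[...,1]>40)&(C[...,1]<90)&(abs(C[...,0])<25);print("red y",np.percentile(C[rb][:,1],[2,98]))
E
python3 fin.py; python3 rel.py 513.5 116 184 79.7
```

```text
clock: 26.4
tool_pos: [512.6, 116.9, 183.9]
tool_rot: [0.001, 0.769, 0.639, -0.004]
force: [-0.8, -0.3, 0.3]
width: 91.2
knob [513.7 118.9] 18.18532371520996
mark 23 144.95973861739017 screw rad 3.573391672520339
block [array([-0.4, 49.1]), array([36. , 50.7]), np.float64(0.3)] [-0.  50.  56.5]
[  0   0   0  37 146 147 147 148 147 140 142 147 156 142 156 148 149 152
 145 156 157 172 164 163 178 135 173 165  84]
red y [67.2 74.9]
clock 26.45 phi 79.43 q6 0.39 tcp [512.8 116.9 184.1] F [-0.  -0.5  0.7] w 91.2
rel [-0.0007  0.0009  0.0001] turn -0.27
```

View pics/w8.png

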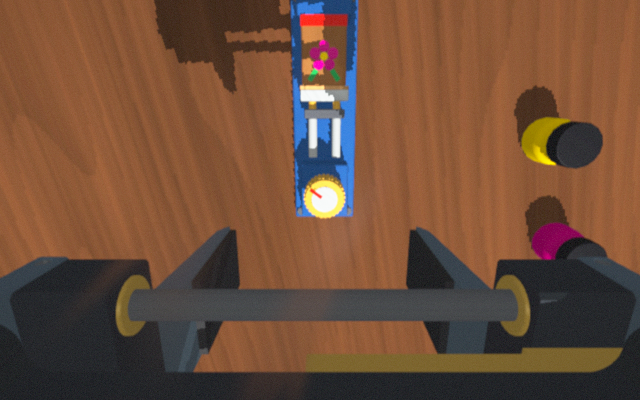

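The jaw at (323,95) is against the block and the block is home on the fence. The mark reads 3.57 rad against 3.9 from the gripper turn, so I'm measuring it again from nearer, by the direction of the mark line.

```bash
python3 -m jog '[[[-0.02,0,0.015,0],[-0.04,0,0.035,0],[-0.06,0,0.05,0],[-0.06,0,0.05,0],[-0.06,0,0.05,0]]]'
cat > mark.py <<'E'
from wm import *
np.set_printoptions(precision=1,suppress=True)
def mark(im,d,c,ctr=(513.7,118)):
    P=cloud("",d,c);P[d==0]=-999
    H,S,V=[a.astype(int) for a in cv2.split(cv2.cvtColor(im,cv2.COLOR_BGR2HSV))]
    k=(P[...,2]>62)&(P[...,2]<74)&(np.hypot(P[...,0]-ctr[0],P[...,1]-ctr[1])<24);v,u=np.nonzero(k)
    g=ray("",np.c_[u,v],68,c)[:,:2].astype(np.float32);e,rad=cv2.minEnclosingCircle(g)
    wh=k&(S<70)&(V>140)
    m=k&((H<7)|(H>172))&(S>110);v,u=np.nonzero(m);q=ray("",np.c_[u,v],68,c)[:,:2].astype(np.float32)
    vv,uu=np.nonzero(wh|m);w=ray("",np.c_[uu,vv],68,c)[:,:2].astype(np.float32);e2,r2=cv2.minEnclosingCircle(w)
    vx,vy,_,_=cv2.fitLine(q,cv2.DIST_L2,0,.01,.01).ravel();s=np.sign(vx*(q.mean(0)[0]-e[0])+vy*(q.mean(0)[1]-e[1]))
    A=lambda x,y:(-10.3-np.degrees(np.arctan2(y,x)))%360
    print("px",len(u),"outer",np.array(e),rad,"white",np.array(e2),r2,"mark",q.mean(0))
    print("screw deg: line %.1f outer %.1f white %.1f"%(A(s*vx,s*vy),A(*(q.mean(0)-e)),A(*(q.mean(0)-e2))))
E
python3 - <<'E'
from mark import *
im,d,c=load("pics/w4.npz");mark(im,d,c)
im=cv2.imread("pics/w8.png")
c=cam("wrist"); im,d=r.snapshot("wrist");im=im[:,:,::-1].copy();cv2.imwrite("pics/w9.png",im);mark(im,d,c)
x=im[100:380,200:440]
E
python3 rel.py 503 59 134 79.7
```

```text
clock: 26.95
tool_pos: [501.6, 57.7, 134.3]
tool_rot: [0.0, 0.77, 0.638, -0.004]
force: [-0.3, 0.4, 0.9]
width: 91.3
px 28 outer [513.4 118.9] 18.11817741394043 white [513.5 118.6] 17.80988883972168 mark [519.6 111.3]
screw deg: line 32.1 outer 40.3 white 39.5
px 65 outer [513.4 118. ] 17.789798736572266 white [513.4 118. ] 17.762615203857422 mark [507.4 123.6]
screw deg: line 214.7 outer 212.3 white 212.5
clock 27.00 phi 79.38 q6 0.28 tcp [502.2  58.1 134.8] F [-0.7  0.1  0.2] w 91.7
rel [0.0011 0.0007 0.0008] turn -0.32
```

Near view reads 3.71–3.75 rad (about 18 N). I'll regrip and add about 12° to reach the well-seated value.

```bash
python3 -m jog '[[[0.02,0,-0.005,0],[0.045,0,-0.005,0],[0.06,0,-0.005,0],[0.06,0,-0.005,0],[0.06,0,-0.005,0]]]' 61; python3 rel.py 513.6 117 44 79.4
```

```text
clock: 27.5
tool_pos: [513.1, 117.3, 139.6]
tool_rot: [0.001, 0.769, 0.639, -0.003]
force: [-0.1, -0.4, -0.2]
width: 56.4
clock 27.50 phi 79.46 q6 0.39 tcp [513.1 117.3 139.6] F [-0.1 -0.4 -0.2] w 56.4
rel [0.0004 0.0008 0.0956] turn 0.06
```

```bash
M='from plant import r;o=r.observe();print("M",o["moment"].round(3))'
python3 -m jog '[[[0,0.0005,0.02,0],[0,0.0005,0.045,0],[0,0.0005,0.065,0],[0,0.0005,0.08,0],[0,0.0005,0.09,0],[0,0.0005,0.095,0],[0,0.0005,0.0955,0],[0,0.0005,0.0955,0]]]'
python3 -m jog '[[[0,0,0,0],[0,0,0,0],[0,0,0,0],[0,0,0,0],[0,0,0,0],[0,0,0,0]]]' 0 35
python3 rel.py 513.6 117 44 67.4
python3 -m jog '[[[0,0,0,3],[0,0,0,6],[0,0,0,9],[0,0,0,12],[0,0,0,12]]]'; python3 -c "$M"; python3 rel.py 513.6 117 44 67.4
python3 -m jog '[[[0,0,0,0],[0,0,0,0],[0,0,0,0],[0,0,0,0]]]' 61
python3 -m jog '[[[0,0,-0.01,0],[0,0,-0.025,0],[0,0,-0.05,0],[0,0,-0.075,-4],[0,0,-0.09,-12],[-0.02,0,-0.09,-12],[-0.045,0,-0.09,-12],[-0.06,0,-0.09,-12],[-0.06,0,-0.09,-12],[-0.06,0,-0.09,-12]]]'
python3 - <<'E'
from mark import *
c=cam("wrist"); im,d=r.snapshot("wrist");im=im[:,:,::-1].copy();cv2.imwrite("pics/w10.png",im);mark(im,d,c)
E
```

```text
clock: 28.3
tool_pos: [513.6, 116.6, 44.6]
tool_rot: [0.001, 0.769, 0.639, -0.003]
force: [0.6, 0.1, 0.5]
width: 55.3
clock: 28.9
tool_pos: [513.6, 116.7, 45.0]
tool_rot: [0.001, 0.769, 0.639, -0.003]
force: [-1.6, 0.6, 5.2]
width: 35.3
clock 28.90 phi 79.45 q6 0.39 tcp [513.6 116.7  45. ] F [-1.6  0.6  5.2] w 35.3
rel [ 0.0003 -0.0001  0.001 ] turn 12.05
clock: 29.4
tool_pos: [513.6, 116.7, 45.1]
tool_rot: [0.001, 0.832, 0.555, -0.003]
force: [-2.0, 0.0, 2.9]
width: 34.9
M [ 0.007  0.115 -0.043]
clock 29.40 phi 67.48 q6 0.60 tcp [513.6 116.7  45.1] F [-2.   0.   2.9] w 34.9
rel [ 0.0003 -0.0001  0.0011] turn 0.08
clock: 29.8
tool_pos: [513.6, 116.6, 44.9]
tool_rot: [0.001, 0.832, 0.555, -0.003]
force: [-1.0, -0.0, 0.4]
width: 55.6
clock: 30.8
tool_pos: [491.3, 61.9, 135.6]
tool_rot: [0.001, 0.769, 0.639, -0.002]
force: [0.4, 0.2, -0.1]
width: 55.8
px 68 outer [513.3 118.1] 17.783466339111328 white [513.4 118.1] 17.76901626586914 mark [508.8 124.9]
screw deg: line 228.5 outer 225.9 white 225.8
```

The screw is now at 226–228° (about 3.95 rad), roughly 23 N. Retreating and making the final check.

```bash
python3 -m jog '[[[-0.03,0,-0.03,0],[-0.07,0,-0.06,0],[-0.11,0,-0.09,0],[-0.15,0,-0.1,0],[-0.19,0,-0.1,0],[-0.22,0,-0.1,0],[-0.22,0,-0.1,0],[-0.22,0,-0.1,0]]]'
python3 - <<'E'
from h import *
np.set_printoptions(precision=1,suppress=True)
im,d=r.snapshot("top");im=im[:,:,::-1].copy();P=cloud("top",d);P[(d==0)|(P[...,2]>80)]=-999
for n,(x,y) in dict(y=(264,133),p=(311,131),g=(363,140)).items():
    s=P[y-14:y+14,x-14:x+14].reshape(-1,3);s=s[s[:,2]>45];print(n,len(s),s.mean(0))
p,_=r.snapshot("scene");o=np.zeros((600,800,3),np.uint8)
o[:300]=cv2.resize(im[60:285,150:450],(400,300)).repeat(1,0) if 0 else 0
o[:300,:400]=cv2.resize(im[180:270,180:300],(400,300));o[:300,400:]=cv2.resize(p[180:300,360:520,::-1],(400,300));o[300:,:480]=cv2.resize(p[:,:,::-1],(480,300));cv2.imwrite("pics/f.png",o)
E
```

```text
clock: 31.65
tool_pos: [451.9, -153.4, 236.5]
tool_rot: [0.001, 0.769, 0.639, -0.002]
force: [0.4, 1.0, 0.1]
width: 55.4
y 226 [735.5 119.7  53. ]
p 219 [744.4   7.   52.9]
g 227 [ 726.7 -117.6   53.1]
```

View pics/f.png

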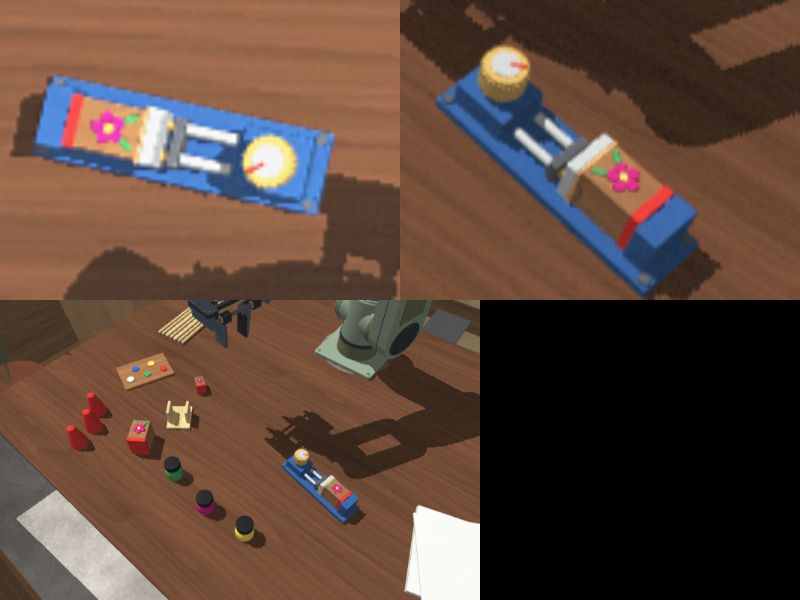

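The final views show the block flat and flower up, its red end against the fence and the jaw against its other end. The stand is empty and the jars have not moved. Handing in.

```bash
python3 -c "
from plant import r;print(r.close_job())"
```

```text
the job is handed in; nothing more can be done
None
```

The printing block is in the blue clamp, flower up with its red end on the fence, and the thumbscrew is tightened. I took the middle-sized block from the stand by its ends, stood it on the bench and regripped it across its width. Then I set it in the clamp, let go and turned the screw clockwise. The job was handed in just after 31.7 s, with the arm clear of everything.

**Last checks**
- **Block:** it lies square in the clamp with its centre about 49 mm along the clamp axis, which is the seat position. The jaw is against it. The final pictures agree.
- **Screw:** the mark reads 226–228°, about 3.95 rad. From the figures you gave, that is about 23 N.
- **Jars:** all three are within 0.3 mm of where they stood.

**Disagreements**
- After the first turning, the mark read 3.57 rad from high up and 3.71–3.75 rad from nearer, against about 3.9 rad from the gripper's turn. I trusted the nearer look, regripped and added 12°.
- The wrist moment was too noisy to show the resistance rising, so the tightness rests on the screw angle and the jaw's contact with the block, not on a measured torque.

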